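# Turn the tube block wells-up

### The job

The long six-sided metal tube block on the green work mat has been left lying with its row of wells facing sideways. Roll it over onto its neighbouring flat so that the wells face straight up, ready for sample tubes, and leave it lying flat, still on the mat. Leave the short tube block where and as it lies.

Things in the scene. Friction and masses are not known exactly. Their poses are not given: they have to be found in the camera images.
- long_block: Bare aluminium bar of hexagonal section, 120 mm long, 44 across flats, 51 across edges, 0.45 kg; 5 dark wells along one flat. Origin: its centre; x along bar, z out of the wells' flat, at first 60 deg off vertical, any heading. To roll: a shut finger low on the wells' side pushes in and up at 45 deg (25 mm each); a level push jams or slides it. Past 30 deg it drops over by itself, centre 25 mm on.
- short_block: To be left alone: the same hexagonal bar, metal and section, but only 60 mm long with two wells, also lying with its wells on an upper flank. Origin at the bar's centre, x along the bar, z out of the flat with the wells.
- mat: Green rubbery high-friction work mat with a grey grid, 360 (x) by 520 (y) by 3 mm thick, fixed on the table. Origin: centre of its underside, level with the table top; z up. The two blocks lie on its left and right halves, either way round; a pen lies between them and a caliper along the far edge (10 to 12 mm high).

How it is judged:
By the outcome, as a careful person would: the job done as asked, in the order asked, and still so for the second after the job is handed in, with the robot touching nothing.
It also fails if it takes over 29 s, if anything falls off the work surface, if the arm or the gripper's body presses on something with over 40 N, if the wrist force passes 120 N, or if a joint passes its speed limit or range.

### The arm

A 6-joint arm with a two-finger parallel gripper is mounted at the origin on the work surface. World frame = base frame: x ahead of the robot, y to its left, z up, the work surface at z = 0. Lengths are in m, angles in degrees, forces in N, time in s.
With the tool pointing down it reaches from about 0.25 to 0.725 m from the base axis. Payload 9.7 kg.
Tool frame: the origin (TCP) lies midway between the tips of the shut fingers; the grasp point (between the pads) lies 19 mm behind it; x points along the fingers, y is the direction in which the jaws open and shut, and the axes are right-handed (so a half turn about x gives the same grasp; the last joint's range is limited). The gripper opens to 85 mm and grips with 20 to 120 N. Pads are 22 mm wide; open, the fingers measure 114 mm over their backs; the gripper's body (76 mm by 85 mm) begins 54 mm behind the grasp point. The pads swing forward as they close: fully open they stand 13 mm farther back than shut.
Start: joints at [-73.453, 4.979, 10.078, 95.1, 0, 90], TCP at [0.157, -0.527, 0.231] pointing down, gripper open.
Joint ranges: [-179.16, 179.16], [-48.56, 103.87], [-65.8, 70.77], [-126.05, 130.52], [-82.76, 87.17], [-180, 180]. Speed limits (degrees/s): [127.2, 127.2, 147.25, 180, 180, 180].

### API

Orientations are given as [roll, pitch, yaw] about the fixed x, y, z axes, in that order (R = Rz(yaw) Ry(pitch) Rx(roll)).
In Python, from workcell import bot, cams gives the robot as it stands.
- The arm moves only by the tool apply_moves, never from a script. Its argument "commands" is a list of rows, each a list of 5 numbers: the shift along the tool's x, y, z in m, then the turn about the tool's x in rad, then the opening, from -1 (shut) to 1 (fully open). In form: [[tx, ty, tz, roll, hand], ...]. A call has 1 to 12 rows; each row is the pose to reach, as a shift and turn from the pose measured when the call began, along the tool's axes at that moment; what a row does not reach only later rows make up. A row lasts 1/10 s, in which the tool goes at most 50 mm and 8.59 degrees, less where a joint would pass 70% of its speed; a pose out of reach is approached as far as the arm can. A call with a gripper value outside its range is refused whole. The fingers move at their own pace and stop on an object; "newtons" is the grip in N (left out, the last holds). Time passes only in rows, so rows that repeat a pose let the fingers close. It gives the time, the measured TCP pose, the force and the opening at its end, in the units of the state.
- bot.get_obs(): the state, without advancing time (a new reading comes with each control period).
- cams.camera(name): name is "side" or "top" or "wrist"; returns a dict with "frame" (400x640x3 uint8, blue, green, red), "depth" (400x640 float32, m along the optical axis (not along the pixel's ray), 0 where there is no reading), "camera_matrix" (3x3 intrinsics, pixels), "R" (3x3) and "t" (3): a world point X has camera coordinates R X + t; the wrist camera has in their place "mount" (4x4, takes a point from camera to tool coordinates, whose origin is the TCP and whose axes are the tool frame's). Camera axes: x right, y down, z forward; pixel columns grow to the right and rows downward; lengths in m; the calibration is good to about 2 mm. A picture is of the moment at which its call begins: read the wrist's pose just before it.
- bot.job_done(): hands the job in, once; it reports no verdict.
Trained networks look in the newest picture that a camera, given by its name, has taken for a name from the list of things; names that differ only in an ending like _2 or _b are one class to them, and where a whole thing is asked for, a point or a joint stands for the part that bears it (a point fixed in the world has none). Each returns a list of dicts, best first, with "confidence" (0 to 1); they miss things now and then, are a little off and sometimes report something else, mostly with a low value. They report only what shows in the picture. A call takes as long as a camera call.
- cams.spot_in(name, camera): "rect" ([left, top, right, bottom] in pixels, round what is visible of it).
The state is a dict: "time": time; "q": joint angles; "qd": joint speeds; "joint_efforts": joint torques, N m; "ee_pos": TCP position; "tcp_rot": TCP orientation; "wrist_force": force on the tool from outside, world axes, zero at the start; "torque": the same for the moment, N m; "opening": finger opening in m.
Only numpy, scipy, OpenCV 4.12 (cv2) and the standard library are available. Lean on these libraries where they do the work, as an engineer would, in place of code of your own. Each camera call takes 0.05 s, during which the arm holds its last target. There are 200 camera calls.

## Working session

There is one attempt and no reset: what is moved stays moved. The work goes in short steps, Python scripts to look and compute and a tool call to move; the robot and the scene stay as the last step left them, time stands still between calls to the robot, and variables do not carry over. Pictures are saved under pics/ and viewed, about 8 in all and at most 12, crops included, and the job is handed in when it is done.

Besides the shell and the picture viewer there is one more tool, called after "Emit:" by a JSON object that holds its "fn" and its "kwargs", one argument or row to a line. apply_moves: Moves the arm, as the interface text tells. Its arguments: {"type":"object","properties":{"commands":{"type":"array"},"newtons":{"type":"number"}},"required":["commands"]}

```bash
mkdir -p pics; ls; python3 - <<'E'
from workcell import bot,cams
import cv2,numpy as np
o=bot.get_obs();print(o)
for n in ("top","side"):
    c=cams.camera(n);cv2.imwrite(f"pics/{n}0.png",c["frame"]);np.savez(f"{n}0.npz",**c)
    print(n,c["camera_matrix"].tolist(),np.round(c["R"],3).tolist(),c["t"])
    for k in("long_block","short_block"):print(k,cams.spot_in(k,n)[:3])
E
```

```text
pics
{'time': 0.0, 'q': array([-7.34547245e+01,  5.01011276e+00,  1.00362832e+01,  9.50999258e+01,
        2.43138977e-03,  9.00013216e+01]), 'qd': array([-0.02295865,  0.05110815, -0.04637368, -0.05588273, -0.10145345,
        0.06084471]), 'joint_efforts': array([ 2.73596861e-04, -5.20383918e+01,  4.64807689e+01,  1.61893247e-02,
        2.06060014e-05,  9.41772868e-06]), 'ee_pos': array([ 0.1565734 , -0.52701073,  0.23060893]), 'tcp_rot': array([-91.88678504,  89.92620464, 104.65716734]), 'wrist_force': array([-0.22242868, -0.79133271,  0.05534625]), 'torque': array([-0.00772724,  0.0277283 , -0.049266  ]), 'opening': 0.08525287390620678}
top [[478.8277196489299, 0.0, 319.5352636840027], [0.0, 478.8277196489299, 209.1707675962471], [0.0, 0.0, 1.0]] [[-0.005, -1.0, -0.001], [-0.992, 0.005, -0.124], [0.124, 0.0, -0.992]] [0.01762997 0.55515467 0.66663883]
long_block [{'rect': [401.3, 195.6, 491.1, 245.1], 'confidence': 0.82}]
short_block [{'rect': [240.3, 174.4, 289.1, 221.1], 'confidence': 0.56}]
side [[370.53679680585543, 0.0, 317.3090249031943], [0.0, 370.53679680585543, 196.9328715965804], [0.0, 0.0, 1.0]] [[0.965, -0.262, 0.004], [-0.183, -0.687, -0.703], [0.186, 0.678, -0.711]] [-0.54654145  0.15676059  0.57988427]
long_block [{'rect': [316.1, 264.3, 351.3, 351.9], 'confidence': 0.65}]
short_block [{'rect': [292.7, 166.7, 332.1, 198.9], 'confidence': 0.75}]
```

```bash
python3 - <<'E'
import cv2,numpy as np
c=np.load("top0.npz")
a=cv2.imread("pics/top0.png")[150:300,200:520]
cv2.imwrite("pics/a.png",cv2.resize(a,None,fx=2.5,fy=2.5,interpolation=cv2.INTER_CUBIC))
# height map
def world(c):
    d=c["depth"];K=c["camera_matrix"];v,u=np.mgrid[:400,:640]
    P=np.stack([(u-K[0,2])/K[0,0]*d,(v-K[1,2])/K[1,1]*d,d],-1)
    return (P-c["t"])@c["R"], d>0
for n in("top","side"):
    c=np.load(n+"0.npz");W,ok=world(c)
    for nm,y0,y1 in(("right",-.3,-.05),("left",.0,.2)):
        m=ok&(W[...,2]>.015)&(W[...,2]<.07)&(W[...,1]>y0)&(W[...,1]<y1)&(W[...,0]>.3)&(W[...,0]<.65)
        p=W[m]; print(n,nm,m.sum(),p.min(0).round(3),p.max(0).round(3))
        mt=m&(W[...,2]>np.percentile(p[:,2],95)-.005)
        q=W[mt];r=cv2.minAreaRect((q[:,:2]*1000).astype(np.float32));print('top rect',r,np.median(q[:,2]))
E
```

```text
top right 2901 [ 0.498 -0.236  0.015] [ 0.578 -0.108  0.051]
top rect ((537.73193359375, -171.68795776367188), (120.1478500366211, 32.05311965942383), 73.72908782958984) 0.0465784937190574
top left 1382 [0.539 0.057 0.023] [0.614 0.133 0.05 ]
top rect ((577.0001220703125, 95.67794799804688), (30.586156845092773, 59.79673767089844), 35.03639221191406) 0.04652145153685275
side right 2871 [ 0.5   -0.236  0.015] [ 0.581 -0.108  0.05 ]
top rect ((540.8285522460938, -172.14273071289062), (120.56373596191406, 30.70572280883789), 74.43144226074219) 0.04734474408145997
side left 775 [0.543 0.058 0.015] [0.618 0.128 0.05 ]
top rect ((578.68017578125, 95.49307250976562), (29.618940353393555, 60.53926086425781), 34.14594650268555) 0.04747243835254493
```

View pics/a.png

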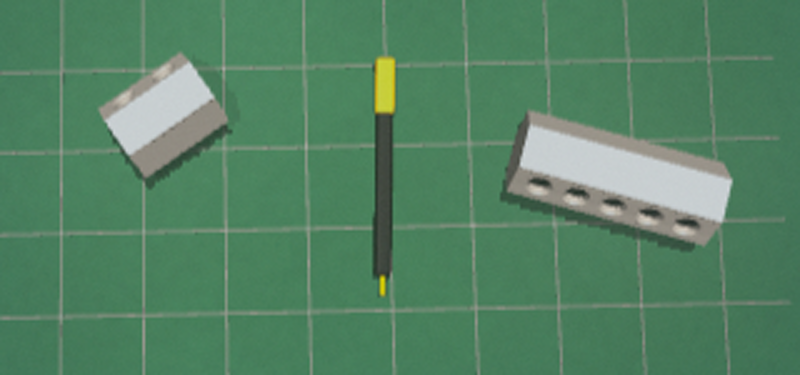

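View pics/side0.png

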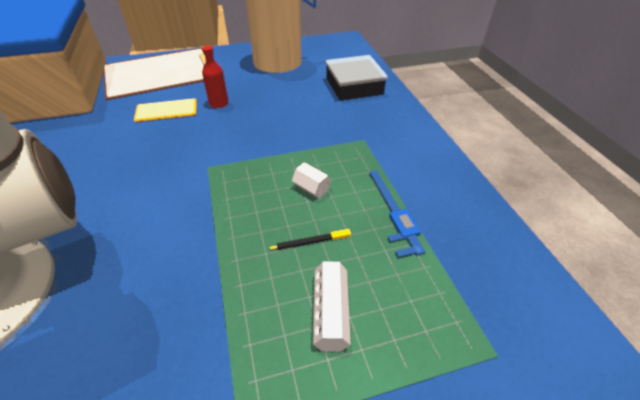

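The top crop shows the long block at right, around (620,180), with its 5 wells on the lower flank, which faces the robot. The short block is at the left and the pen lies between them. The side view agrees, with the wells on the robot-facing side and the caliper clear of the roll path. The push is therefore away from the robot, square to the bar.

```bash
cat >h.py <<'E'
import numpy as np
from scipy.spatial.transform import Rotation as Ro
def world(c):
    d=c["depth"];K=c["camera_matrix"];v,u=np.mgrid[:400,:640]
    P=np.stack([(u-K[0,2])/K[0,0]*d,(v-K[1,2])/K[1,1]*d,d],-1)
    return (P-c["t"])@c["R"], d>0
def Rt(o): return Ro.from_euler('xyz',o["tcp_rot"],degrees=True).as_matrix()
def block(W,ok,y0=-.3,y1=-.05):
    m=ok&(W[...,2]>.012)&(W[...,2]<.07)&(W[...,1]>y0)&(W[...,1]<y1)&(W[...,0]>.35)&(W[...,0]<.66)
    return W[m]
E
python3 - <<'E'
from workcell import bot
from h import *
o=bot.get_obs();R=Rt(o);print(R.round(3))
a=np.deg2rad(74.1);n=np.array([np.sin(a),-np.cos(a),0]);ax=np.array([np.cos(a),np.sin(a),0])
for f in("top0","side0"):
    p=block(*world(np.load(f+".npz")));s=p@n;l=p@ax
    print(f,'along',np.percentile(l,[.5,99.5]).round(4))
    for z in np.arange(.012,.052,.004):
        k=abs(p[:,2]-z)<.002
        if k.sum()>9:print(z.round(3),k.sum(),np.percentile(s[k],[2,50,98]).round(4))
C=np.array([.5395,-.172,0])
print(C@n,C@ax)
for sgn in(1,-1):
    z=sgn*n;x=np.array([0,0,-1.]);y=np.cross(z,x);Rd=np.c_[x,y,z]
    print(sgn,np.rad2deg(Ro.from_matrix(R.T@Rd).as_rotvec()).round(2))
for P in (C-n*.05+[0,0,.12],C-n*.05+[0,0,.008]):print(P,R.T@(P-o["ee_pos"]))
E
```

```text
[[-0.     0.285 -0.959]
 [ 0.    -0.959 -0.285]
 [-1.    -0.     0.   ]]
top0 along [-0.0775  0.0421]
0.02 11 [0.5417 0.5588 0.5819]
0.024 90 [0.5395 0.5409 0.5902]
0.028 340 [0.5396 0.5441 0.5894]
0.032 306 [0.5417 0.5472 0.5871]
0.036 206 [0.5443 0.5617 0.5851]
0.04 182 [0.5466 0.5504 0.5827]
0.044 634 [0.5491 0.5633 0.58  ]
0.048 1120 [0.5515 0.5647 0.5773]
side0 along [-0.0774  0.0421]
0.012 13 [0.5523 0.5734 0.5835]
0.016 37 [0.5481 0.5636 0.5857]
0.02 32 [0.5469 0.5683 0.5874]
0.024 85 [0.5417 0.5676 0.5923]
0.028 293 [0.5421 0.5477 0.5919]
0.032 325 [0.5441 0.5502 0.5899]
0.036 217 [0.5467 0.5832 0.5877]
0.04 200 [0.549  0.5828 0.5853]
0.044 297 [0.5516 0.5647 0.583 ]
0.048 1388 [0.5536 0.567  0.5801]
0.5659804221168978 -0.017618506757896987
1 [-1.4755e+02 -3.0000e-02  1.0000e-02]
-1 [3.245e+01 1.000e-02 2.000e-02]
[ 0.49141293 -0.15830204  0.12      ] [ 0.1111726  -0.25818259 -0.42597671]
[ 0.49141293 -0.15830204  0.008     ] [ 0.22317259 -0.25813524 -0.42597759]
```

Emit:
{"fn": "apply_moves", "kwargs": {
  "commands": [
    [0.0, -0.04, -0.06, 0.1, -1],
    [0.02, -0.07, -0.11, 0.2, -1],
    [0.03, -0.1, -0.16, 0.3, -1],
    [0.05, -0.13, -0.21, 0.4, -1],
    [0.06, -0.16, -0.26, 0.5, -1],
    [0.08, -0.19, -0.31, 0.566, -1],
    [0.09, -0.22, -0.36, 0.566, -1],
    [0.1, -0.24, -0.4, 0.566, -1],
    [0.11, -0.258, -0.426, 0.566, -1],
    [0.11, -0.258, -0.426, 0.566, -1],
    [0.11, -0.258, -0.426, 0.566, -1],
    [0.11, -0.258, -0.426, 0.566, -1]
  ]
}}

```text
time: 1.5
ee_pos: [0.4919, -0.157, 0.1203]
tcp_rot: [-13.1, 89.9, 151.2]
wrist_force: [-0.3, -1.3, -0.1]
opening: -0.0004
```

```bash
python3 - <<'E'
from workcell import bot,cams
from h import *
import cv2
o=bot.get_obs();R=Rt(o);print(o["ee_pos"],R.round(3),o["time"],o["opening"])
c=cams.camera("wrist");cv2.imwrite("pics/w1.png",c["frame"])
M=R@c["mount"][:3,:3];t=R@c["mount"][:3,3]+o["ee_pos"]
Rc=M.T;c["R"]=Rc;c["t"]=-Rc@t
p=block(*world(c));n=-R[:,2];ax=-R[:,1]
print(len(p)); s=p@n-o["ee_pos"]@n;l=p@ax-o["ee_pos"]@ax
print('along',np.percentile(l,[.5,99.5]).round(4))
for z in np.arange(.012,.056,.004):
    k=abs(p[:,2]-z)<.002
    if k.sum()>9:print(z.round(3),k.sum(),np.percentile(s[k],[2,50,98]).round(4))
k=p[:,2]>.0485
if k.sum()>9:print(cv2.minAreaRect((p[k,:2]*1000).astype(np.float32)))
E
```

```text
[ 0.49190087 -0.15701291  0.12029364] [[-0.002 -0.271 -0.963]
 [ 0.001 -0.963  0.271]
 [-1.    -0.     0.002]] 1.5 -0.0004390296365054069
9637
along [-0.062   0.0568]
0.024 154 [0.0254 0.0257 0.0757]
0.028 900 [0.0258 0.0735 0.0757]
0.032 832 [0.0285 0.0715 0.0736]
0.036 629 [0.0312 0.0695 0.0715]
0.04 700 [0.033  0.0674 0.0689]
0.044 1036 [0.0355 0.0642 0.0669]
0.048 5386 [0.0381 0.0512 0.0637]
((540.0682373046875, -174.47531127929688), (115.1520767211914, 23.943269729614258), 74.37451934814453)
```

View pics/w1.png

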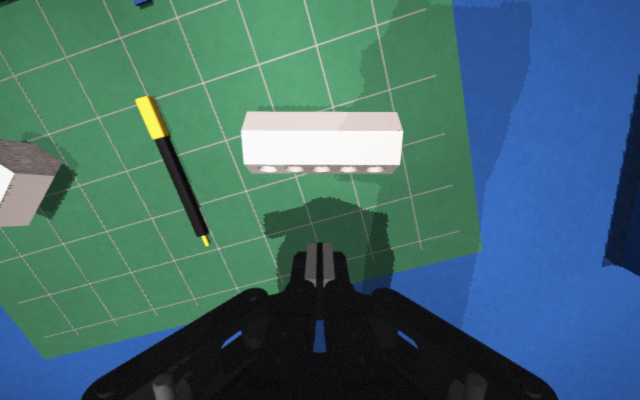

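The block at (322,142) is square to the tool, with its wells on the near side and the shut finger at (320,265). The edge is 25 mm ahead of the TCP, and the centre is off by only 2.6 mm. I'll descend next.

Emit:
{"fn": "apply_moves", "kwargs": {
  "commands": [
    [0.03, 0.0025, 0, 0, -1],
    [0.06, 0.0025, 0, 0, -1],
    [0.085, 0.0025, 0, 0, -1],
    [0.105, 0.0025, 0, 0, -1],
    [0.112, 0.0025, 0, 0, -1],
    [0.112, 0.0025, 0, 0, -1],
    [0.112, 0.0025, -0.004, 0, -1],
    [0.112, 0.0025, -0.008, 0, -1],
    [0.112, 0.0025, -0.01, 0, -1],
    [0.112, 0.0025, -0.01, 0, -1]
  ]
}}

```text
time: 2.55
ee_pos: [0.5009, -0.1634, 0.0095]
tcp_rot: [-22.8, 90.0, 141.4]
wrist_force: [0.1, 0.0, 1.0]
opening: 0.0001
```

Emit:
{"fn": "apply_moves", "kwargs": {
  "commands": [
    [0, 0, -0.002, 0, -1],
    [-0.003, 0, -0.005, 0, -1],
    [-0.006, 0, -0.008, 0, -1],
    [-0.009, 0, -0.011, 0, -1],
    [-0.012, 0, -0.014, 0, -1],
    [-0.015, 0, -0.017, 0, -1]
  ]
}}

```text
time: 3.15
ee_pos: [0.5177, -0.1682, 0.0249]
tcp_rot: [-171.8, 90.0, -7.6]
wrist_force: [0.1, -0.3, -0.2]
opening: -0.0003
```

```bash
cat >look.py <<'E'
from workcell import bot,cams
from h import *
import cv2,sys
o=bot.get_obs();R=Rt(o);print(o["ee_pos"],o["time"],o["wrist_force"])
n=-R[:,2];ax=-R[:,1]
for f in("side","top"):
    c=cams.camera(f);cv2.imwrite(f"pics/{f}{sys.argv[1]}.png",c["frame"])
    W,ok=world(c);p=block(W,ok);s=p@n;d=s-o["ee_pos"]@n;p,s,d=[q[(d>.013)] for q in(p,s,d)]
    for z in np.arange(.01,.062,.004):
        k=abs(p[:,2]-z)<.002
        if k.sum()>9:print(f,z.round(3),k.sum(),np.percentile(d[k],[2,50,98]).round(4))
    k=p[:,2]>np.percentile(p[:,2],98)-.003;print(cv2.minAreaRect((p[k,:2]*1000).astype(np.float32)))
    if f=="side": b=c["frame"][220:380,240:420]; cv2.imwrite(f"pics/c{sys.argv[1]}.png",cv2.resize(b,None,fx=3.5,fy=3.5,interpolation=cv2.INTER_CUBIC))
E
python3 look.py 2
```

```text
[ 0.51769687 -0.16815775  0.02490008] 3.15 [ 0.10353013 -0.26355712 -0.23341203]
side 0.014 33 [0.0158 0.0348 0.0506]
side 0.018 44 [0.0152 0.0346 0.0555]
side 0.022 34 [0.0158 0.0352 0.0554]
side 0.026 35 [0.0148 0.0342 0.055 ]
side 0.03 37 [0.0148 0.0314 0.0548]
side 0.034 46 [0.0137 0.0332 0.0543]
side 0.038 58 [0.0138 0.0303 0.0548]
side 0.042 405 [0.0136 0.0221 0.0552]
side 0.046 634 [0.0178 0.0469 0.0542]
side 0.05 578 [0.0239 0.0389 0.0458]
side 0.054 346 [0.0285 0.0331 0.0388]
((549.6946411132812, -179.16595458984375), (110.90206909179688, 14.988889694213867), 72.78240966796875)
top 0.018 11 [0.0156 0.0357 0.0517]
top 0.026 11 [0.0187 0.0365 0.053 ]
top 0.03 11 [0.0142 0.0281 0.0463]
top 0.034 13 [0.0169 0.0368 0.0533]
top 0.038 19 [0.0138 0.0388 0.0552]
top 0.042 190 [0.0137 0.0508 0.0548]
top 0.046 271 [0.0172 0.0447 0.0519]
top 0.05 274 [0.0241 0.0363 0.0438]
top 0.054 122 [0.0282 0.0327 0.037 ]
((558.7377319335938, -141.8148956298828), (50.89372253417969, 12.33968734741211), 72.7728042602539)
```

View pics/c2.png

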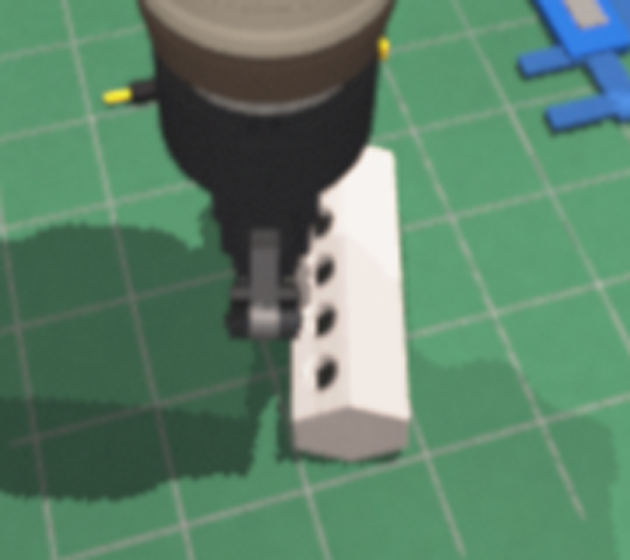

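The block is about 30° over, with its top edge at 54 mm and its ridge pointing up at (345,405) in the crop. I'll carry the push on at 45°.

Emit:
{"fn": "apply_moves", "kwargs": {
  "commands": [
    [-0.003, 0, -0.003, 0, -1],
    [-0.006, 0, -0.006, 0, -1],
    [-0.009, 0, -0.009, 0, -1],
    [-0.011, 0, -0.011, 0, -1],
    [-0.011, 0, -0.011, 0, -1],
    [-0.011, 0, -0.011, 0, -1],
    [-0.011, 0, -0.011, 0, -1]
  ]
}}

```text
time: 3.95
ee_pos: [0.5285, -0.1712, 0.0359]
tcp_rot: [-176.2, 90.0, -11.9]
wrist_force: [0.4, 0.4, 0.4]
opening: -0.0
```

```bash
python3 look.py 3
```

```text
[ 0.52850643 -0.17119575  0.03592218] 3.95 [0.42820678 0.39670603 0.42393145]
side 0.014 34 [0.0194 0.0367 0.0545]
side 0.018 29 [0.0179 0.033  0.0576]
side 0.022 52 [0.0163 0.0402 0.06  ]
side 0.026 97 [0.0135 0.0612 0.0627]
side 0.03 188 [0.0135 0.0532 0.0614]
side 0.034 215 [0.016  0.0497 0.0591]
side 0.038 212 [0.0177 0.0391 0.0567]
side 0.042 472 [0.0202 0.0371 0.0541]
side 0.046 979 [0.023  0.0392 0.0516]
side 0.05 248 [0.0248 0.0363 0.0499]
((565.1563720703125, -178.9068603515625), (120.0441665649414, 28.941692352294922), 73.8648910522461)
top 0.014 10 [0.0212 0.0363 0.052 ]
top 0.022 15 [0.0216 0.0458 0.061 ]
top 0.026 46 [0.0141 0.0593 0.0604]
top 0.03 66 [0.0134 0.0568 0.0584]
top 0.034 69 [0.0141 0.0542 0.0562]
top 0.038 74 [0.0163 0.0518 0.0544]
top 0.042 181 [0.0188 0.0366 0.0516]
top 0.046 444 [0.022  0.0396 0.0491]
top 0.05 52 [0.024  0.0377 0.0479]
((570.3757934570312, -148.9808807373047), (58.317100524902344, 28.861234664916992), 72.6759262084961)
```

View pics/c3.png

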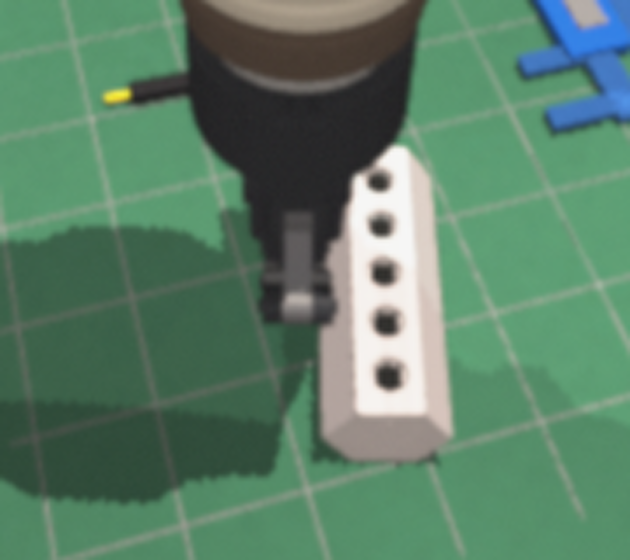

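The block has dropped over. All five wells face up, at about (385,180) to (388,375) in the crop, and its top is at 48–50 mm. I'll back off, rise, and check.

Emit:
{"fn": "apply_moves", "kwargs": {
  "commands": [
    [0, 0, 0.01, 0, -1],
    [0, 0, 0.025, 0, -1],
    [-0.01, 0, 0.04, 0, -1],
    [-0.04, 0, 0.05, 0, -1],
    [-0.08, 0, 0.06, 0, -1],
    [-0.12, 0, 0.08, 0, -1],
    [-0.15, 0, 0.1, 0, -1],
    [-0.17, 0, 0.12, 0, -1],
    [-0.17, 0, 0.12, 0, -1],
    [-0.17, 0, 0.12, 0, -1]
  ]
}}

```text
time: 5.05
ee_pos: [0.4128, -0.1385, 0.2059]
tcp_rot: [-179.7, 89.9, -15.5]
wrist_force: [-0.0, -0.3, -0.5]
opening: 0.0003
```

```bash
python3 look.py 4; python3 - <<'E'
import cv2
a=cv2.imread("pics/top4.png")[130:300,200:520];cv2.imwrite("pics/t4.png",cv2.resize(a,None,fx=2.4,fy=2.4,interpolation=cv2.INTER_CUBIC))
E
```

```text
[ 0.41275378 -0.13851787  0.20588941] 5.05 [-0.02200859 -0.30653805 -0.5358516 ]
side 0.014 32 [0.1402 0.1545 0.1744]
side 0.018 36 [0.1373 0.1576 0.177 ]
side 0.022 38 [0.1342 0.1547 0.1796]
side 0.026 180 [0.1319 0.149  0.1825]
side 0.03 269 [0.133  0.1362 0.1811]
side 0.034 253 [0.1353 0.1385 0.1789]
side 0.038 273 [0.1376 0.1411 0.1766]
side 0.042 489 [0.1402 0.1565 0.1741]
side 0.046 1049 [0.1428 0.1575 0.1715]
side 0.05 282 [0.1446 0.1554 0.1696]
((565.4404296875, -178.7693328857422), (120.79116821289062, 28.24403953552246), 74.05567932128906)
top 0.014 10 [0.1407 0.1553 0.171 ]
top 0.018 10 [0.139  0.164  0.1742]
top 0.022 27 [0.13   0.1362 0.1806]
top 0.026 185 [0.1296 0.1314 0.1801]
top 0.03 251 [0.1307 0.1335 0.1787]
top 0.034 256 [0.1331 0.1358 0.1762]
top 0.038 247 [0.1355 0.1381 0.1739]
top 0.042 575 [0.138  0.1542 0.1712]
top 0.046 1157 [0.1406 0.1539 0.1687]
top 0.05 156 [0.1423 0.1547 0.1671]
((562.210693359375, -178.85202026367188), (120.46817016601562, 28.75371551513672), 74.35353088378906)
```

View pics/t4.png

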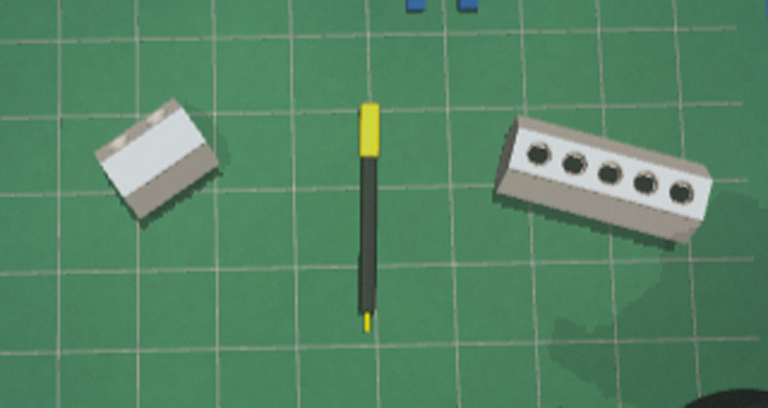

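View pics/side4.png

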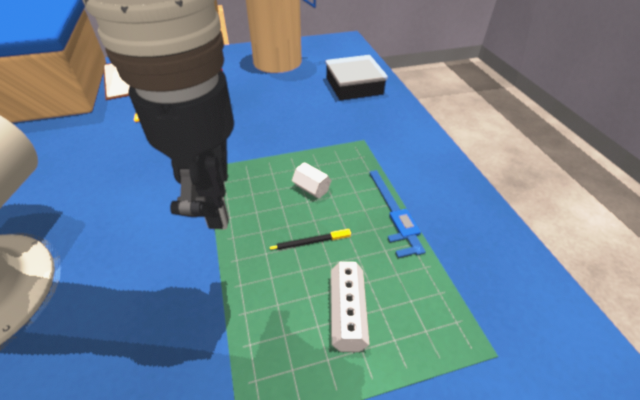

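The wells are up in both views (top crop (540,153) to (681,192), side view (349,300)). The short block, pen and caliper look unmoved, and the arm is clear.

```bash
python3 -c "
from workcell import bot
print(bot.job_done(),bot.get_obs()['time'])"
```

```text
the job is handed in; nothing more can be done
the job is handed in; nothing more can be done
```

The long block now lies flat on the mat with all five wells facing straight up. I rolled it away from the robot by pushing its wells-side edge in and up at 45° with the shut gripper, then backed off and handed the job in at about 5 s.

- **Long block:** the last top and side views put its centre at about (0.564, -0.179), some 25 mm on from where it started. Its top is level at 48–50 mm and its heading is unchanged at about 74°.
- **Everything else:** the short block, pen and caliper look unmoved in the pictures; I did not re-measure them.
- **Forces:** the wrist readings at the end of each move stayed near zero (at most about 1.3 N).
- **Disagreement:** the two cameras differed by about 3 mm in x, roughly what the calibration allows, and it did not affect the roll.

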